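Slide the loaded sample tray into the dock that fits its key notch

TASK

Slide the blue tray with its two sample tubes into the dock whose yellow key rib matches the notch in the tray's front edge, notched end first, until it is fully home against the back stop. Keep both tubes lying in their troughs, let go of the tray, and leave the bench timer and the roll of tape where they are.

Things in the scene. Friction and masses are not known exactly. Their poses are not given: they have to be found in the camera images.
- tray_grip (a point): Where to grip: middle of the tray's black handle bar, 60 long (x) x 14 wide (y) x 22 mm high, on two posts along the tray's middle line. 61 mm above the tray's underside, 12 mm behind the middle of the plate. x points to the tray's leading (notched) end, y left, z up. Leading edge 87 mm ahead, rear edge 63 mm behind. Fingers reaching 30 mm below this point still clear the tubes.
- tray: Loose blue tray, about 0.25 kg, flat on the bench: plate 150 (x) x 100 (y) x 6 mm; origin centre of its underside, x to the leading end, which enters the dock first. Two troughs (12 mm walls) 26 mm either side of the middle hold the tubes; these stand under 23 mm above the underside. The outer 11 mm of the plate on each side is bare, to run under the dock's lips.
- tray_notch (a point): Middle of the notch in the tray's plate: 18 mm wide (y), 40 mm deep from the leading edge, through the plate, its middle 24 mm LEFT (+y) of the tray's middle line. It fits over the rib of the dock with its rib on the left (looking inward).
- dock_keyleft: Fixed low white dock, grey floor, key rib on the left (+y), matching the tray. Origin centre of underside; x inward from mouth to back stop, y left. Floor top 8 mm above origin; walls 105 mm apart; lips 10 mm above the floor, 92 mm apart, so trays enter only by the mouth. Back stop face at x = +75 mm: a tray fully home has its plate centred on the origin.
- dock_keyleft_mouth (a point): Outer end of this dock's mouth, on the middle line, at floor-top height (14 mm above the bench; the board below is 6 mm thick and reaches 15 mm further out). 85 mm out from the dock's origin. Here the opening is about 120 mm wide and 18 mm high; it narrows to 105 x 10 mm over the next 30 mm. A short ramp leads up to the floor. Highest part 22 mm above this point.
- dock_keyleft_rib (a point): Mouth-side end of this dock's yellow key rib: 10 mm wide, 12 mm high above the floor, 37 mm long up to the back stop, its middle 24 mm left (+y) of the dock's middle line. A tray without a notch there stops 37 mm short.
- dock_keyright: Fixed low white dock, grey floor, key rib on the right (-y), which does not match; 150 mm beside the other on the same board, in either order, parallel. Origin centre of underside; x inward from mouth to back stop, y left. Floor top 8 mm above origin; walls 105 mm apart; lips 10 mm above the floor, 92 mm apart, so trays enter only by the mouth. Back stop face at x = +75 mm: a tray fully home has its plate centred on the origin.
- dock_keyright_rib (a point): Mouth-side end of this dock's yellow key rib: 10 mm wide, 12 mm high above the floor, 37 mm long up to the back stop, its middle 24 mm right (-y) of the dock's middle line. A tray without a notch there stops 37 mm short.
- tube_purple_mid (a point): Middle of a loose capped sample tube (purple cap, 94 mm long, 16 mm at the cap, 14 g) lying along the tray in its left (+y) trough, cap towards the leading end; 47 mm below the handle point, 26 mm left of it.
- tube_green_mid (a point): Middle of a like sample tube with a green cap, lying in the tray's right (-y) trough, 26 mm right of the handle point.
- bench_timer: Small white bench timer 82 x 58 x 22 mm with three keys, loose on the bench; origin at the centre of its underside. A bystander.
- tape_roll: Roll of cream tape lying flat, 104 mm across, 25 mm high, loose; origin at the centre of its underside. A bystander.

How it is judged:
At the end, for the whole second after the job is handed in: The tray stands in the dock with the left key rib, fully home (leading edge within 6 mm of the back stop, within 6 mm of the dock's centre line and about 3.5 degrees of its direction), flat on the dock's floor and at rest, with both tubes still lying in their own troughs (x of tray_grip in the frame of dock_keyleft between -0.018 and -0.006 m and y of tray_grip in the frame of dock_keyleft between -0.006 and 0.006 m and z of tray_grip in the frame of dock_keyleft between 0.064 and 0.073 m and angle between the x axis of tray_grip and the x axis of dock_keyleft, either way round below 0.06 rad and angle between tray_grip's own z axis and vertical below 0.06 rad and linear speed of tray below 0.02 m/s and x of tube_purple_mid in the frame of tray_grip between -0.015 and 0.012 m and y of tube_purple_mid in the frame of tray_grip between 0.017 and 0.035 m and z of tube_purple_mid in the frame of tray_grip between -0.053 and -0.04 m and x of tube_green_mid in the frame of tray_grip between -0.015 and 0.012 m and y of tube_green_mid in the frame of tray_grip between -0.035 and -0.017 m and z of tube_green_mid in the frame of tray_grip between -0.053 and -0.04 m); the robot touches nothing.
It fails at once if the bench timer or the tape roll is moved by more than 30 mm (distance of any of bench_timer, tape_roll from where it was at the start of the episode above 0.03 m).
It also fails if it takes over 48 s, if anything falls off the work surface, if the arm or the gripper's body presses on something with over 40 N, if the wrist force passes 120 N, or if a joint passes its speed limit or range.

ROBOT

A 7-joint arm with a two-finger parallel gripper is mounted at the origin on a cart in front of the work surface, level with it; the furniture and walls round the work are solid. World frame = base frame: x ahead of the robot, y to its left, z up, the work surface at z = 0. Lengths are in m, angles in rad, forces in N, time in s.
With the tool pointing down it reaches from about 0.4 to 0.85 m from the base axis. Payload 6.9 kg.
Tool frame: the origin (TCP) lies midway between the tips of the shut fingers; the grasp point (between the pads) lies behind it (ctrl.pinch_z is the z of the grasp point in the tool frame, in m); z points along the fingers, y is the line along which they close (so a half turn about z gives the same grasp; the last joint's range is limited). The gripper opens to 85 mm and grips with 20 to 120 N. Pads are 22 mm wide; open, the fingers measure 114 mm over their backs; the gripper's body (76 mm by 85 mm) begins 54 mm behind the grasp point. The pads swing forward as they close: fully open they stand 13 mm farther back than shut.
Start: joints at [1.381, 0.507, -0.238, 1.5, 0.126, 1.149, -0.155], TCP at [0.182, -0.598, 0.231] pointing down, gripper open.
Joint ranges: [-3.08, 3.08], [-0.24, 2.05], [-1.43, 1.35], [0, 2.5], [-1.52, 4.66], [0.17, 1.96], [-2.89, 2.89]. Speed limits (rad/s): [2.39, 2.39, 3.14, 3.14, 3.14, 3.14, 3.14].

INTERFACE

Orientations are given as a unit quaternion [w, x, y, z].
In Python, from station import ctrl, get_state, vision, ticket, models gives the robot as it stands. Calls block until the motion is done:
- ctrl.movep(position, orientation): joint-space move of the TCP to a pose.
- ctrl.movel(position, frame=None, max_speed=0.15): straight line of the TCP; frame=None keeps the orientation; max_speed is the mean speed in m/s.
- ctrl.set_joints(angles): joint-space move.
- ctrl.ungrasp() and ctrl.close_gripper(force=None): open the fingers fully, or close them until they stop; force is the grip in N (None keeps the last).
- ctrl.pause(seconds).
- ctrl.ik(position, orientation): joint angles nearest the present ones, or None.
- get_state(): the state.
- vision.grab_frame(name): name is "side" or "top"; returns (picture, depth): 420x560x3 uint8, blue, green, red; 420x560 float32, m along the optical axis (not along the pixel's ray), 0 where there is no reading.
- vision.camera_info(name): a dict with "mtx" (3x3 intrinsics, pixels), "dist_coeffs" ([k1, k2, p1, p2, k3] as OpenCV has them; the pictures are not rectified), "R" (3x3) and "t" (3): a world point X has camera coordinates R X + t. Camera axes: x right, y down, z forward; pixel columns grow to the right and rows downward; lengths in m; the calibration is good to about 2 mm. A picture is of the moment at which its call begins. camera_info takes no time and is no camera call.
A pose or a line that the arm cannot do raises ctrl.Unreachable and nothing moves.
- ticket.close_job(): hands the job in; it is judged then, once.
Trained networks look in the newest picture that a camera, given by its name, has taken for a name from the list of things; names that differ only in an ending like _2 or _b are one class to them, and where a whole thing is asked for, a point or a joint stands for the part that bears it (a point fixed in the world has none). Each returns a list of dicts, best first, with "p" (0 to 1); they miss things now and then, are a little off and sometimes report something else, mostly with a low value. They report only what shows in the picture. A call takes as long as a camera call.
- models.recognise(camera, target): "point" ([column, row] in pixels, amid what is visible of it).
- models.masks_of(camera, target): "mask" (420x560 bool, what is visible of it) and "point" ([column, row] in pixels, amid what is visible of it).
The state is a dict: "time": time; "qpos": joint angles; "qd": joint speeds; "tau": joint torques, N m; "tcp_pos": TCP position; "eef_rot": TCP orientation; "contact_force": force on the tool from outside, world axes, zero at the start; "wrist_torque": the same for the moment, N m; "width": finger opening in m; "gripper_force": force on a finger pad.
Only numpy, scipy, OpenCV 4.12 (cv2) and the standard library are available. Lean on these libraries where they do the work, as an engineer would, in place of code of your own. Each camera call takes 0.05 s, during which the arm holds its last target. There are 200 camera calls.

## Working session

There is one attempt and no reset: what is moved stays moved. The work goes in short steps, each a Python script; the robot and the scene stay as the last script left them, time stands still between calls to the robot, and variables do not carry over. Pictures are saved under pics/ and viewed, at most 10 in all, crops included, and the job is handed in when it is done.

```bash
mkdir -p pics; python3 - <<'E'
from station import ctrl,get_state,vision,models
import cv2,numpy as np
ims=[]
for c in("top","side"):
    im,d=vision.grab_frame(c); ims.append(im); np.savez(f"{c}.npz",im=im,d=d)
    i=vision.camera_info(c); print(c,np.round(i["mtx"],1).tolist(),np.round(i["R"],3).tolist(),np.round(i["t"],3),np.round(i["dist_coeffs"],3))
    for n in["tray_grip","tray","tray_notch","dock_keyleft","dock_keyleft_rib","dock_keyright","dock_keyright_rib","dock_keyleft_mouth","tube_purple_mid","tube_green_mid","bench_timer","tape_roll"]:
        print(c,n,[(np.round(r["point"]).tolist(),round(r["p"],2)) for r in models.recognise(c,n)[:3]])
    cv2.imwrite(f"pics/{c}0.png",im)
s=get_state();print(s["time"],s["eef_rot"],ctrl.pinch_z,s["tcp_pos"])
E
```

```text
top [[383.1, 0.0, 278.7], [0.0, 383.1, 206.4], [0.0, 0.0, 1.0]] [[0.006, -1.0, -0.008], [-0.987, -0.004, -0.162], [0.162, 0.009, -0.987]] [-0.026  0.566  1.009] [-0.026  0.     0.     0.     0.   ]
top tray_grip [([156.0, 241.0], 0.81)]
top tray [([156.0, 238.0], 0.85)]
top tray_notch [([156.0, 244.0], 0.6)]
top dock_keyleft [([430.0, 206.0], 0.69), ([297.0, 193.0], 0.61)]
top dock_keyleft_rib [([296.0, 193.0], 0.97), ([349.0, 195.0], 0.62)]
top dock_keyright [([349.0, 196.0], 0.7)]
top dock_keyright_rib [([347.0, 193.0], 0.71)]
top dock_keyleft_mouth [([296.0, 191.0], 0.78)]
top tube_purple_mid [([145.0, 239.0], 0.65)]
top tube_green_mid [([168.0, 245.0], 0.74)]
top bench_timer [([422.0, 262.0], 0.84)]
top tape_roll [([416.0, 217.0], 0.92)]
side [[445.9, 0.0, 271.8], [0.0, 445.9, 206.1], [0.0, 0.0, 1.0]] [[-0.954, -0.301, -0.016], [-0.14, 0.491, -0.86], [0.266, -0.817, -0.511]] [0.5   0.148 1.015] [-0.088  0.     0.     0.     0.   ]
side tray_grip [([248.0, 323.0], 0.59)]
side tray [([250.0, 325.0], 0.8), ([265.0, 317.0], 0.51)]
side tray_notch [([248.0, 323.0], 0.85)]
side dock_keyleft [([248.0, 213.0], 0.93)]
side dock_keyleft_rib [([246.0, 211.0], 0.6)]
side dock_keyright [([268.0, 185.0], 0.56)]
side dock_keyright_rib [([267.0, 186.0], 0.89)]
side dock_keyleft_mouth [([248.0, 209.0], 0.86)]
side tube_purple_mid [([250.0, 333.0], 0.82)]
side tube_green_mid [([256.0, 315.0], 0.59)]
side bench_timer [([342.0, 167.0], 0.67)]
side tape_roll [([306.0, 163.0], 0.88)]
1.3 [ 1.82795307e-05  9.89090790e-01  1.47307191e-01 -6.36491222e-06] -0.0187 [ 0.1821296  -0.59789602  0.23127082]
```

View pics/top0.png

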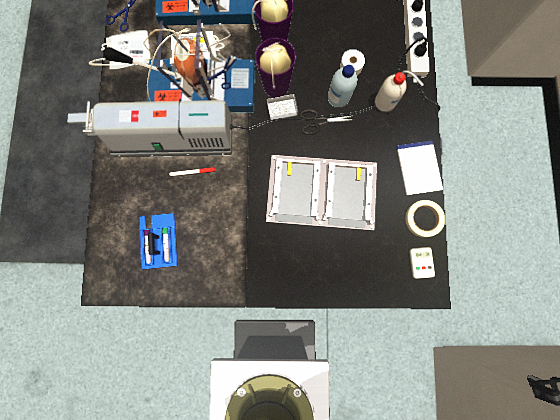

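View pics/side0.png

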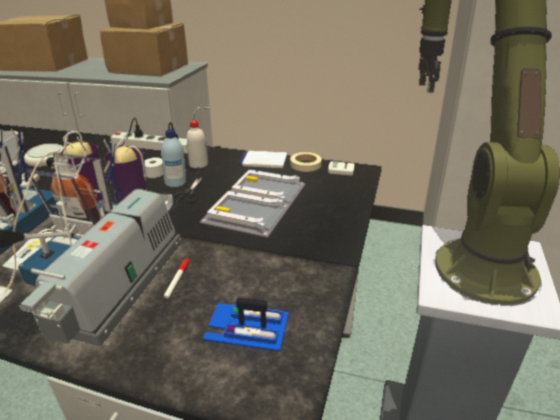

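The top view shows the tray at (156,242), with its notch at the upper left. The docks are at (297,193) and (350,195), with yellow ribs at (290,168) and (360,173). The image-left dock has its rib on the left, so it is the matching one. The timer (422,262) and the tape (425,217) are well clear.

```bash
cat > h.py <<'E'
import numpy as np,cv2
from station import vision
def ray(c,px,z):
    i=vision.camera_info(c);K,D,R,t=[np.array(i[k],float) for k in("mtx","dist_coeffs","R","t")]
    u=cv2.undistortPoints(np.array(px,float).reshape(-1,1,2),K,D).reshape(-1,2)
    d=np.c_[u,np.ones(len(u))]@R; o=-R.T@t
    return (o+d*((z-o[2])/d[:,2])[:,None])[:,:2]
def rectify(c,im,x0,x1,y0,y1,z,s=0.0005):
    # orthographic: row 0 = x1, col 0 = y1
    i=vision.camera_info(c);K,D,R,t=[np.array(i[k],float) for k in("mtx","dist_coeffs","R","t")]
    xs=np.arange(x1,x0,-s);ys=np.arange(y1,y0,-s);X,Y=np.meshgrid(xs,ys,indexing="ij")
    P=np.stack([X,Y,np.full_like(X,z)],-1).reshape(-1,3)
    p=cv2.projectPoints(P,cv2.Rodrigues(R)[0],t,K,D)[0].reshape(*X.shape,2).astype(np.float32)
    return cv2.remap(im,p[...,0],p[...,1],cv2.INTER_CUBIC)
def blob(im,lo,hi,box):
    m=cv2.inRange(cv2.cvtColor(im,cv2.COLOR_BGR2HSV),lo,hi);k=np.zeros_like(m);a,b,c,d=box;k[b:d,a:c]=m[b:d,a:c];return k
E
python3 - <<'E'
from h import *
im=np.load("top.npz")["im"]
m=blob(im,(100,120,60),(130,255,255),(125,200,190,285))
m=cv2.morphologyEx(m,cv2.MORPH_CLOSE,np.ones((3,3)))
c=max(cv2.findContours(m,0,1)[0],key=cv2.contourArea).reshape(-1,2)
w=ray("top",c,0.006)
r=cv2.minAreaRect((w*1000).astype(np.float32));print("tray",r)
y=blob(im,(20,120,120),(35,255,255),(265,150,380,200))
for q in cv2.findContours(y,0,1)[0]:
    if cv2.contourArea(q)<8: continue
    mm=cv2.moments(cv2.drawContours(np.zeros_like(y),[q],-1,255,-1),True)
    print("rib",ray("top",[[mm["m10"]/mm["m00"],mm["m01"]/mm["m00"]]],0.026),len(q),[ray("top",[e],0.026).round(3).tolist() for e in (q.reshape(-1,2).min(0),q.reshape(-1,2).max(0))])
cen=ray("top",[[156,241],[323,193]],0.02);print(cen)
a=rectify("top",im,cen[0,0]-.1,cen[0,0]+.1,cen[0,1]-.1,cen[0,1]+.1,0.006)
b=rectify("top",im,cen[1,0]-.13,cen[1,0]+.12,cen[1,1]-.17,cen[1,1]+.17,0.026,0.00085)
b=cv2.resize(b,(400,int(400*b.shape[0]/b.shape[1])))
o=np.zeros((400,800,3),np.uint8);o[:,:400]=a[:400,:400];o[:b.shape[0],400:]=b
cv2.imwrite("pics/z1.png",o)
E
```

```text
tray ((473.7337646484375, 321.0430908203125), (150.3795623779297, 101.98707580566406), 6.154211044311523)
rib [[ 0.66786095 -0.24856595]] 28 [[[0.685, -0.245]], [[0.65, -0.253]]]
rib [[ 0.68114278 -0.05111037]] 29 [[[0.699, -0.045]], [[0.663, -0.057]]]
[[ 0.47107549  0.3203421 ]
 [ 0.60981342 -0.14780434]]
```

View pics/z1.png

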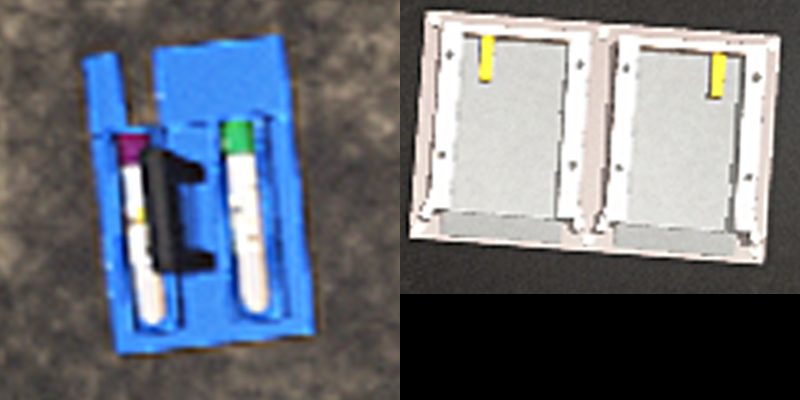

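The left crop shows the tray with yaw about +6° and its notch at the front left. The right crop shows keyleft as the left dock. The measured sizes agree with those given: plate 150×102 mm, ribs 198 mm apart. Dock yaw is about -3.8°, with its origin at about (0.623,-0.071). Next I grip the tray.

```bash
cat >> h.py <<'E'
TR=np.array([.4737,.3210]);TY=np.radians(6.15)
DO=np.array([.6232,-.0713]);DY=np.radians(-3.84)
def ex(a): return np.array([np.cos(a),np.sin(a)])
def q(a): return np.array([0,np.cos(a/2),np.sin(a/2),0])
E
python3 - <<'E'
from h import *
from station import ctrl,get_state
g=TR-.012*ex(TY)
for p,z,a in((g,.15,TY),(g,.0423,TY),(DO-.21*ex(DY),.12,DY),(DO-.012*ex(DY),.056,DY)):
    for k in(0,np.pi,-np.pi):
        j=ctrl.ik([*p,z],q(a+k)); print(p.round(3),z,round(k,1),None if j is None else np.round(j,2))
E
```

```text
[0.462 0.32 ] 0.15 0 [-0.04  0.66 -1.02  1.78  0.63  1.07 -2.75]
[0.462 0.32 ] 0.15 3.1 [ 0.04  0.75 -1.23  1.78  0.77  1.18  0.26]
[0.462 0.32 ] 0.15 -3.1 [ 0.04  0.75 -1.23  1.78  0.77  1.18  0.26]
[0.462 0.32 ] 0.0423 0 [-0.27  0.69 -0.61  1.89  0.57  0.74 -2.66]
[0.462 0.32 ] 0.0423 3.1 [-0.2   0.72 -0.73  1.89  0.67  0.79  0.38]
[0.462 0.32 ] 0.0423 -3.1 [-0.2   0.72 -0.73  1.89  0.67  0.79  0.38]
[ 0.414 -0.057] 0.12 0 [ 0.4   0.36 -0.42  2.17  0.24  0.65 -1.83]
[ 0.414 -0.057] 0.12 3.1 [ 0.76  0.47 -0.97  2.17  0.57  0.78  0.93]
[ 0.414 -0.057] 0.12 -3.1 [ 0.76  0.47 -0.97  2.17  0.57  0.78  0.93]
[ 0.611 -0.07 ] 0.056 0 [ 0.23  0.68 -0.25  1.73  0.22  0.76 -1.77]
[ 0.611 -0.07 ] 0.056 3.1 [ 0.6   0.83 -0.93  1.73  0.78  1.    0.87]
[ 0.611 -0.07 ] 0.056 -3.1 [ 0.6   0.83 -0.93  1.73  0.78  1.    0.87]
```

```bash
python3 - <<'E'
from h import *
from station import ctrl,get_state
g=TR-.012*ex(TY);Q=q(TY+np.pi)
ctrl.movep([*g,.15],Q); ctrl.movel([*g,.0423],max_speed=.12)
s=get_state();print(s["time"],s["tcp_pos"],s["eef_rot"],s["contact_force"],s["qpos"].round(2) if hasattr(s["qpos"],"round") else s["qpos"])
ctrl.close_gripper(60)
s=get_state();print(s["time"],s["width"],s["gripper_force"],s["contact_force"])
x,y,_=s["tcp_pos"]
ctrl.movel([x,y,.11],max_speed=.08)
s=get_state();print(s["time"],s["width"],s["tcp_pos"],s["contact_force"],s["qpos"])
for c in("side","top"):
    im,d=vision.grab_frame(c);cv2.imwrite(f"pics/{c}2.png",im)
a=cv2.resize(cv2.imread("pics/side2.png")[200:400,150:350],(400,400));b=cv2.resize(cv2.imread("pics/top2.png")[150:350,60:260],(400,400))
cv2.imwrite("pics/l2.png",np.hstack([a,b]))
E
```

```text
5.7083 [0.46196872 0.32022125 0.04295836] [ 3.89824523e-04 -5.37001254e-02  9.98556943e-01  4.20115946e-04] [ 0.33400834 -0.56203143 -0.24281819] [-0.02  0.87 -1.11  1.89  0.94  1.02  0.13]
6.3583 0.013126828226996387 59.30264711380005 [-0.6726089  -1.2275742   3.70503458]
7.3583 0.013343705413752804 [0.46177183 0.31935396 0.10954193] [-0.19158548 -0.42558353 -2.66115562] [ 0.02231449  0.79656079 -1.18302476  1.82446438  0.82657225  1.11905914
  0.21483868]
```

View pics/l2.png

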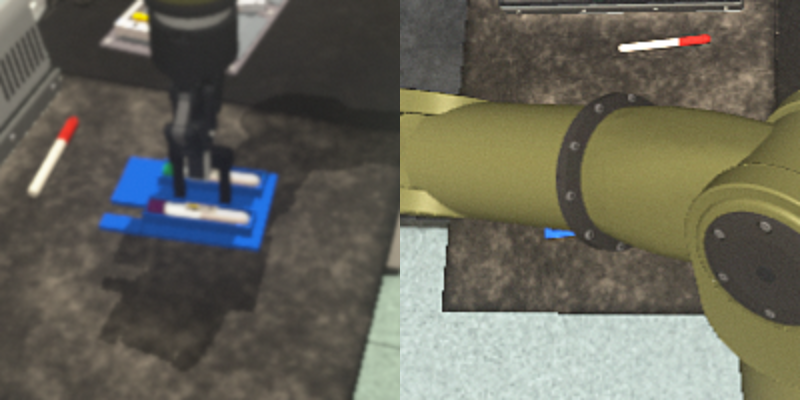

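The tray is lifted level with both tubes in place. The top view is hidden by the arm. Now to the front of the mouth.

```bash
python3 - <<'E'
from h import *
from station import ctrl,get_state
p=DO-.21*ex(DY);Q=q(DY+np.pi)
try: ctrl.movel([*p,.11],frame=Q,max_speed=.12)
except ctrl.Unreachable as e: print("unr",e); ctrl.movep([*p,.11],Q)
ctrl.movel([*p,.0605],max_speed=.06)
s=get_state();print(s["time"],s["width"],s["tcp_pos"],s["eef_rot"],s["contact_force"],s["qpos"])
for c in("side","top"):
    im,d=vision.grab_frame(c);cv2.imwrite(f"pics/{c}3.png",im);np.savez(f"{c}3.npz",im=im,d=d)
im=np.load("side3.npz")["im"]
m=blob(im,(100,120,60),(130,255,255),(190,150,400,380))
c=max(cv2.findContours(m,0,1)[0],key=cv2.contourArea).reshape(-1,2)
bx=cv2.boundingRect(c);print(bx, cv2.minAreaRect((ray("side",c,.023)*1000).astype(np.float32)))
a=cv2.resize(im[140:340,170:370],(400,400));b=cv2.resize(cv2.imread("pics/top3.png")[120:320,210:410],(400,400))
cv2.imwrite("pics/l3.png",np.hstack([a,b]))
E
```

```text
11.75 0.012966255907428201 [ 0.41390692 -0.05710902  0.0607261 ] [2.24190403e-04 3.34714089e-02 9.99439649e-01 4.82225633e-05] [-0.48300562  0.34600802 -3.78998826] [ 0.84572815  0.73062607 -1.22814319  2.23464977  0.95153497  0.88184978
  0.49752505]
(280, 207, 67, 32) ((427.2866516113281, -57.92948532104492), (117.31404876708984, 154.3514862060547), 86.50357818603516)
```

View pics/l3.png

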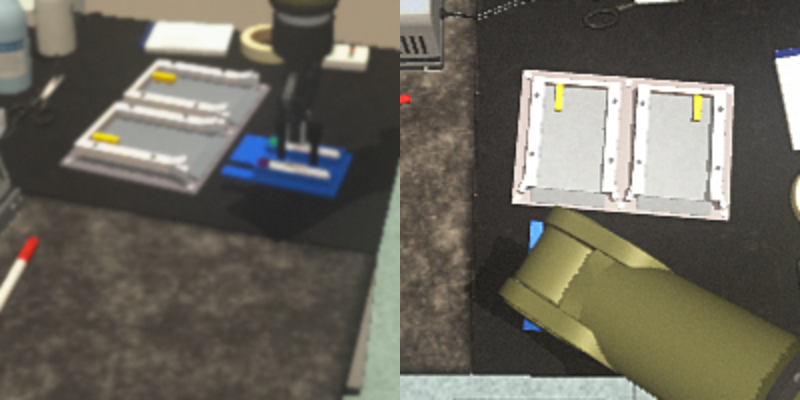

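The side view shows the tray held level and aligned with the left dock. Its measured centre, (0.427,-0.058), matches the expected one within 2 mm. I slide it in with force checks.

```bash
python3 - <<'E'
from h import *
from station import ctrl,get_state
for d,z in((-.17,.0598),(-.14,.0585),(-.11,.0582),(-.085,.0578),(-.06,.0578),(-.045,.0578),(-.03,.0578),(-.02,.0578),(-.015,.0575),(-.012,.0575)):
    p=DO+d*ex(DY); ctrl.movel([*p,z],max_speed=.05)
    s=get_state();f=np.array(s["contact_force"]);r=np.array(s["tcp_pos"])[:2]-DO
    print(d,round(s["time"],1),f.round(1),"tcp x,y dock",(r@ex(DY)).round(4),(r@ex(DY+np.pi/2)).round(4),np.round(s["tcp_pos"][2],4),np.round(s["width"],4),np.round(s["wrist_torque"],2))
    if np.linalg.norm(f+[0,0,3])>15: print("STOP");break
E
```

```text
-0.17 12.8 [-0.8 -1.  -3.1] tcp x,y dock -0.1704 -0.0 0.0597 0.0133 [-0.01  0.04  0.05]
-0.14 13.6 [ 0.3  0.6 -3.4] tcp x,y dock -0.1403 0.0001 0.0584 0.0131 [-0.01  0.05  0.05]
-0.11 14.3 [-0.3 -0.4 -3.3] tcp x,y dock -0.1103 0.0001 0.0581 0.0128 [-0.03  0.03 -0.01]
-0.085 14.9 [-0.7 -0.1 -3.5] tcp x,y dock -0.0852 0.0001 0.0577 0.013 [ 0.02  0.02 -0.02]
-0.06 15.6 [ 0.2  0.2 -3.7] tcp x,y dock -0.0602 0.0002 0.0577 0.013 [0.08 0.02 0.02]
-0.045 16.1 [-1.1  0.2 -3. ] tcp x,y dock -0.0449 0.0002 0.0577 0.0132 [ 0.02  0.04 -0.03]
-0.03 16.5 [-1.4 -0.1 -3.7] tcp x,y dock -0.0299 0.0001 0.0577 0.0128 [ 0.05  0.06 -0.03]
-0.02 16.9 [ 0.1  0.5 -3.1] tcp x,y dock -0.0197 0.0001 0.0578 0.0132 [ 0.06  0.03 -0.  ]
-0.015 17.1 [ 0.2  0.1 -3.8] tcp x,y dock -0.0148 0.0 0.0575 0.0133 [-0.03  0.   -0.  ]
-0.012 17.4 [-0.6  0.8 -2.5] tcp x,y dock -0.0122 0.0 0.0574 0.0131 [ 0.08  0.35 -0.05]
```

```bash
python3 - <<'E'
from h import *
from station import ctrl,get_state
d=-.012
for k in range(8):
    d+=.001; p=DO+d*ex(DY); ctrl.movel([*p,.0572],max_speed=.02)
    s=get_state();f=np.array(s["contact_force"]);r=np.array(s["tcp_pos"])[:2]-DO
    print(round(d,3),f.round(1),(r@ex(DY)).round(4),np.round(s["tcp_pos"][2],4))
    if f[:2]@ex(DY)<-8: break
p=DO+(d-.0005)*ex(DY)
for z in(.0562,.0554,.0546):
    ctrl.movel([*p,z],max_speed=.02);s=get_state();f=np.array(s["contact_force"]);print(z,f.round(1),np.round(s["tcp_pos"],4))
    if f[2]>4: break
for c in("side",):
    im,_=vision.grab_frame(c);cv2.imwrite("pics/l4.png",cv2.resize(im[130:290,170:350],(720,640))[:600])
print(s["time"])
E
```

```text
-0.011 [-5.   0.2 -0.5] -0.012 0.0571
-0.01 [-7.5  2.3  2. ] -0.0119 0.0571
-0.009 [-12.7   1.2   5. ] -0.0118 0.0572
0.0562 [-13.    1.2   8.2] [ 0.6112 -0.0702  0.0567]
18.35
```

View pics/l4.png

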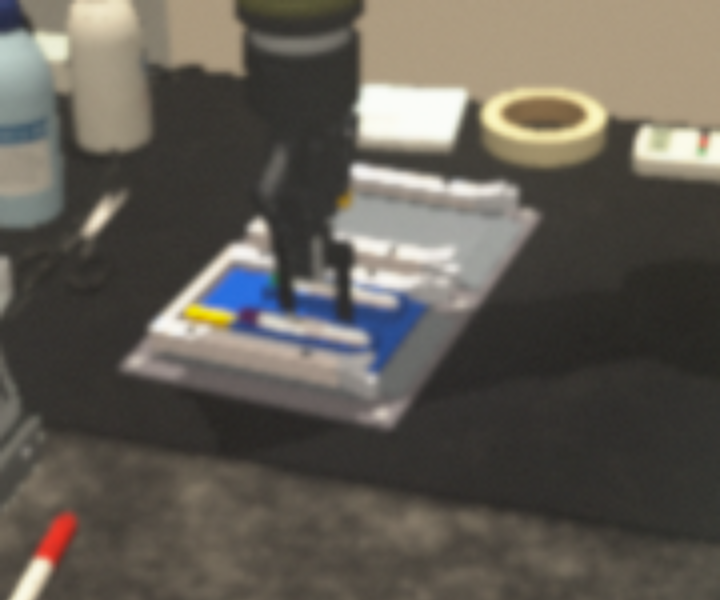

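The tray is home: it stops at the expected -12 mm, the yellow rib sits in the notch and the tubes are in place. I release and retreat.

```bash
python3 - <<'E'
from h import *
from station import ctrl,get_state
ctrl.ungrasp();ctrl.pause(.2)
s=get_state();print(s["width"],np.round(s["contact_force"],1));x,y,z=s["tcp_pos"]
ctrl.movel([x,y,.2],max_speed=.1)
ctrl.movep([.42,-.4,.25],s["eef_rot"]);s=get_state();print(s["time"],s["tcp_pos"])
im,_=vision.grab_frame("top")
m=blob(im,(100,120,60),(130,255,255),(260,140,390,240))
c=max(cv2.findContours(cv2.morphologyEx(m,2+1,np.ones((3,3))),0,1)[0],key=cv2.contourArea).reshape(-1,2)
r=(ray("top",c,.02)-DO);print("x",np.sort(r@ex(DY))[[0,5,-6,-1]],"y",np.sort(r@ex(DY+np.pi/2))[[0,5,-6,-1]])
a=rectify("top",im,.49,.73,-.21,.07,.026,.0005);sd,_=vision.grab_frame("side")
b=cv2.resize(sd[150:270,190:310],(400,400))
a=cv2.resize(a,None,fx=.7,fy=.7);o=np.zeros((400,800,3),np.uint8);o[:a.shape[0],:a.shape[1]]=a;o[:,400:]=b
cv2.imwrite("pics/l5.png",o)
E
```

```text
0.08519418407368991 [-0.2 -0.2  0.3]
22.3167 [ 0.42091657 -0.39877103  0.25011502]
x [-0.07561939 -0.07501574  0.07440346  0.07483893] y [-0.04604988 -0.04553843  0.0444977   0.04596583]
```

View pics/l5.png

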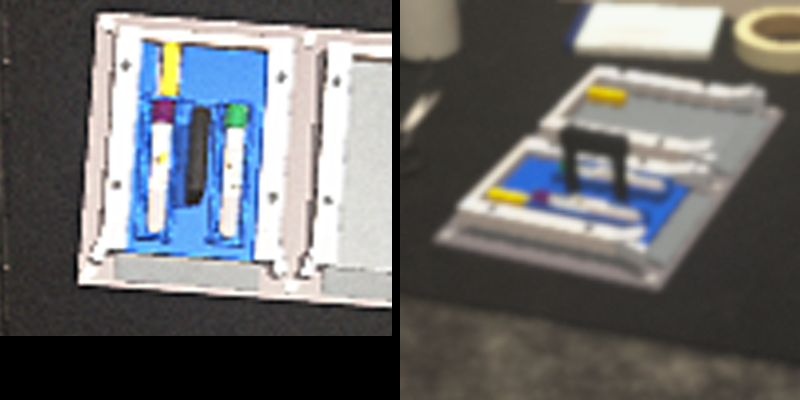

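The tray is fully home, spanning ±75 mm about the dock origin. Both tubes lie in their troughs and the arm is clear.

```bash
python3 -c "
from station import ticket;print(ticket.close_job())"
```

```text
the job is handed in; nothing more can be done
None
```

The tray is fully home in the left-key dock with both tubes in their troughs, the gripper has let go, the timer and tape were left alone, and I handed the job in at about 22 s; no verdict was returned.

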